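Re-rack a row of reed combs in reverse order

TASK

The four harmonica reed combs look alike, and only their place in the row tells which is which: move them from the grey saddles on the plywood tray to the empty metal pin rack, one to a slot, in reverse order, so that the comb that stood leftmost (seen from the robot) ends in the rightmost slot, the second from the left in the second from the right, and so on. Leave every comb upright on its long edge between its pins, fully down on the rails; set them down rather than letting them fall.

Things in the scene. Friction and masses are not known exactly. Their poses are not given: they have to be found in the camera images.
- comb_0: Harmonica reed comb, loose, one of four that look alike: dark bar with a slotted metal reed plate on each face, 128 long x 12 thick x 34 mm high, about 60 g, standing on its long edge, at the start in saddle_0. Origin: centre of its underside; x along its length, y across its 12 mm thickness (grip mid-length across this), z up.
- comb_1: Harmonica reed comb, loose, one of four that look alike: dark bar with a slotted metal reed plate on each face, 128 long x 12 thick x 34 mm high, about 60 g, standing on its long edge, at the start in saddle_1. Origin: centre of its underside; x along its length, y across its 12 mm thickness (grip mid-length across this), z up.
- comb_2: Harmonica reed comb, loose, one of four that look alike: dark bar with a slotted metal reed plate on each face, 128 long x 12 thick x 34 mm high, about 60 g, standing on its long edge, at the start in saddle_2. Origin: centre of its underside; x along its length, y across its 12 mm thickness (grip mid-length across this), z up.
- comb_3: Harmonica reed comb, loose, one of four that look alike: dark bar with a slotted metal reed plate on each face, 128 long x 12 thick x 34 mm high, about 60 g, standing on its long edge, at the start in saddle_3. Origin: centre of its underside; x along its length, y across its 12 mm thickness (grip mid-length across this), z up.
- saddle_0: Fixed grey plastic saddle, 156 (x) x 34 mm, on the tray; comb_0 stands in it at first. Origin: centre of underside, on the board; x along the comb. The comb rests 16 mm above this origin on end blocks 44 to 78 mm from the middle, between cheeks (49 to 73 mm from the middle, 24 mm apart, tops 29 mm above the origin). In between only a 4 mm foot plate.
- saddle_1: Fixed grey plastic saddle, 156 (x) x 34 mm, on the tray; comb_1 stands in it at first. Origin: centre of underside, on the board; x along the comb. The comb rests 16 mm above this origin on end blocks 44 to 78 mm from the middle, between cheeks (49 to 73 mm from the middle, 24 mm apart, tops 29 mm above the origin). In between only a 4 mm foot plate.
- saddle_2: Fixed grey plastic saddle, 156 (x) x 34 mm, on the tray; comb_2 stands in it at first. Origin: centre of underside, on the board; x along the comb. The comb rests 16 mm above this origin on end blocks 44 to 78 mm from the middle, between cheeks (49 to 73 mm from the middle, 24 mm apart, tops 29 mm above the origin). In between only a 4 mm foot plate.
- saddle_3: Fixed grey plastic saddle, 156 (x) x 34 mm, on the tray; comb_3 stands in it at first. Origin: centre of underside, on the board; x along the comb. The comb rests 16 mm above this origin on end blocks 44 to 78 mm from the middle, between cheeks (49 to 73 mm from the middle, 24 mm apart, tops 29 mm above the origin). In between only a 4 mm foot plate.
- tray: Fixed plywood tray, 180 (x) x 280 (y) mm, board 8 mm thick, a 14 mm high batten at either end, with the four saddles in a row along its y axis (at about y = +97.5, +32.5, -32.5, -97.5 mm, within 4 mm). Origin: centre of its underside, on the table; y to the left seen from the robot (turned up to 0.25 rad), x away from it, z up.
- pin_rack: Fixed metal rack, empty at first, 170 (x) x 262 (y) mm. Origin: underside centre, on table; y to the robot's left (within 0.25 rad), z up. Four slots (bright seats on dark rails) at y = +97.5, +32.5, -32.5, -97.5 mm. Comb lies along x, underside on two rails 24 mm above origin (42 to 74 mm from the middle, then an 8 mm lip), between 4 pins at x = +-58 mm, 28 mm apart in y, tops at 44 mm.

How it is judged (in metres and radians):
At the end, for the whole second after the job is handed in: Each comb is at rest and let go, upright within 0.1 rad, its underside within 4 mm of the rail tops, within 12 mm across, 14 mm along and 0.3 rad of its slot's middle and direction; the comb from the k-th saddle from the left is in the k-th slot from the right (z of comb_0 in the frame of pin_rack between 0.02 and 0.028 m and x of comb_0 in the frame of pin_rack between -0.014 and 0.014 m and angle between each of comb_0, comb_1, comb_2, comb_3's own z axis and vertical below 0.1 rad and angle between the x axis of each of comb_0, comb_1, comb_2, comb_3 and the x axis of pin_rack, either way round below 0.3 rad and linear speed of each of comb_0, comb_1, comb_2, comb_3 below 0.02 m/s and ((y of saddle_0 in the frame of tray between 0.0775 and 0.1175 m and y of comb_0 in the frame of pin_rack between -0.1095 and -0.0855 m) or (y of saddle_0 in the frame of tray between 0.0125 and 0.0525 m and y of comb_0 in the frame of pin_rack between -0.0445 and -0.0205 m) or (y of saddle_0 in the frame of tray between -0.0525 and -0.0125 m and y of comb_0 in the frame of pin_rack between 0.0205 and 0.0445 m) or (y of saddle_0 in the frame of tray between -0.1175 and -0.0775 m and y of comb_0 in the frame of pin_rack between 0.0855 and 0.1095 m)) and z of comb_1 in the frame of pin_rack between 0.02 and 0.028 m and x of comb_1 in the frame of pin_rack between -0.014 and 0.014 m and ((y of saddle_1 in the frame of tray between 0.0775 and 0.1175 m and y of comb_1 in the frame of pin_rack between -0.1095 and -0.0855 m) or (y of saddle_1 in the frame of tray between 0.0125 and 0.0525 m and y of comb_1 in the frame of pin_rack between -0.0445 and -0.0205 m) or (y of saddle_1 in the frame of tray between -0.0525 and -0.0125 m and y of comb_1 in the frame of pin_rack between 0.0205 and 0.0445 m) or (y of saddle_1 in the frame of tray between -0.1175 and -0.0775 m and y of comb_1 in the frame of pin_rack between 0.0855 and 0.1095 m)) and z of comb_2 in the frame of pin_rack between 0.02 and 0.028 m and x of comb_2 in the frame of pin_rack between -0.014 and 0.014 m and ((y of saddle_2 in the frame of tray between 0.0775 and 0.1175 m and y of comb_2 in the frame of pin_rack between -0.1095 and -0.0855 m) or (y of saddle_2 in the frame of tray between 0.0125 and 0.0525 m and y of comb_2 in the frame of pin_rack between -0.0445 and -0.0205 m) or (y of saddle_2 in the frame of tray between -0.0525 and -0.0125 m and y of comb_2 in the frame of pin_rack between 0.0205 and 0.0445 m) or (y of saddle_2 in the frame of tray between -0.1175 and -0.0775 m and y of comb_2 in the frame of pin_rack between 0.0855 and 0.1095 m)) and z of comb_3 in the frame of pin_rack between 0.02 and 0.028 m and x of comb_3 in the frame of pin_rack between -0.014 and 0.014 m and ((y of saddle_3 in the frame of tray between 0.0775 and 0.1175 m and y of comb_3 in the frame of pin_rack between -0.1095 and -0.0855 m) or (y of saddle_3 in the frame of tray between 0.0125 and 0.0525 m and y of comb_3 in the frame of pin_rack between -0.0445 and -0.0205 m) or (y of saddle_3 in the frame of tray between -0.0525 and -0.0125 m and y of comb_3 in the frame of pin_rack between 0.0205 and 0.0445 m) or (y of saddle_3 in the frame of tray between -0.1175 and -0.0775 m and y of comb_3 in the frame of pin_rack between 0.0855 and 0.1095 m))); the robot touches nothing.
It fails at once if a comb is let fall from more than about 25 mm above its place ((height (world z) of comb_0 above 0.045 m and contact force between each of the fingers, the arm and comb_0 below 0.01 N and linear speed of comb_0 above 0.25 m/s) or (height (world z) of comb_1 above 0.045 m and contact force between each of the fingers, the arm and comb_1 below 0.01 N and linear speed of comb_1 above 0.25 m/s) or (height (world z) of comb_2 above 0.045 m and contact force between each of the fingers, the arm and comb_2 below 0.01 N and linear speed of comb_2 above 0.25 m/s) or (height (world z) of comb_3 above 0.045 m and contact force between each of the fingers, the arm and comb_3 below 0.01 N and linear speed of comb_3 above 0.25 m/s)).
It also fails if it takes over 88 s, if anything falls off the work surface, if the arm or the gripper's body presses on something with over 40 N, if the wrist force passes 120 N, or if a joint passes its speed limit or range.

ROBOT

A 6-joint arm with a two-finger parallel gripper is mounted at the origin on a cart in front of the work surface, level with it; the furniture and walls round the work are solid. World frame = base frame: x ahead of the robot, y to its left, z up, the work surface at z = 0. Lengths are in mm, angles in rad, forces in N, time in s.
With the tool pointing down it reaches from about 275 to 750 mm from the base axis. Payload 10.2 kg.
Tool frame: the origin (TCP) lies at the very end of the fingers, on their centre line; the grasp point (between the pads) lies 19 mm behind it; x points along the fingers, y is the direction in which the jaws open and shut, and the axes are right-handed (so a half turn about x gives the same grasp; the last joint's range is limited). The gripper opens to 85 mm and grips with 20 to 120 N. Pads are 22 mm wide; open, the fingers measure 114 mm over their backs; the gripper's body (76 mm by 85 mm) begins 54 mm behind the grasp point. The pads swing forward as they close: fully open they stand 13 mm farther back than shut.
Start: joints at [0.949, 0.313, 1.498, -0, 1.331, -0.223], TCP at [203.877, 483.803, 231.294] pointing down, gripper open.
Joint ranges: [-2.94, 2.94], [-0.97, 2.17], [0.19, 2.56], [-1.23, 4.37], [0.02, 3.11], [-2.88, 2.88]. Speed limits (rad/s): [2.39, 2.39, 3.01, 3.14, 3.14, 3.14].

INTERFACE

Orientations are given as a unit quaternion [w, x, y, z].
In Python, from rig import ctrl gives the robot as it stands. The module is installed in compiled form; this text tells all that it offers.
- The arm moves only by the tool move_arm, never from a script. Its argument "targets" is a list that holds one entry, the list of rows, each a list of 7 numbers: the opening, from 0 (shut) to 1 (fully open), then the shift along the tool's x, y, z each as a share of 150 mm, from -1 to 1, then the turn, a rotation vector about the tool's x, y, z each as a share of 60 degrees, from -1 to 1. A call has 1 to 5 rows; each row shifts and turns the commanded pose from where the row before left it, along the tool's axes as they then stand; what a row does not reach is not made up. A row lasts 1/10 s, in which the tool goes at most 50 mm and 8.59 degrees, less where a joint would pass 70% of its speed; a pose out of reach is approached as far as the arm can. A call with a number of a shift or a turn outside -1 to 1 is refused whole. A call with a gripper value outside its range is refused whole. The fingers move at their own pace and stop on an object; "force" is the grip in N (left out, the last holds). Time passes only in rows, so rows that do not move let the fingers close. It gives the time, the measured TCP pose, the force and the opening at its end, in the units of the state.
- ctrl.sense(): the state, without advancing time (a new reading comes with each control period).
- ctrl.capture(name): name is "scene" or "top" or "wrist"; returns the picture (420x560x3 uint8, red, green, blue); there is no depth.
- ctrl.calibration(name): a dict with "camera_matrix" (3x3 intrinsics, pixels), "extrinsics" (4x4, takes a point from world to camera coordinates); the wrist camera has in their place "tool_from_camera" (4x4, takes a point from camera to tool coordinates, whose origin is the TCP and whose axes are the tool frame's). Camera axes: x right, y down, z forward; pixel columns grow to the right and rows downward; lengths in mm; the calibration is good to about 2 mm. A picture is of the moment at which its call begins: read the wrist's pose just before it. calibration takes no time and is no camera call.
- ctrl.finish_job(): hands the job in, once; it reports no verdict.
Trained networks look in the newest picture that a camera, given by its name, has taken for a name from the list of things; names that differ only in an ending like _2 or _b are one class to them, and where a whole thing is asked for, a point or a joint stands for the part that bears it (a point fixed in the world has none). Each returns a list of dicts, best first, with "confidence" (0 to 1); they miss things now and then, are a little off and sometimes report something else, mostly with a low value. They report only what shows in the picture. A call takes as long as a camera call.
- ctrl.recognise(label, camera): "point" ([row, column] in pixels, amid what is visible of it).
- ctrl.cut_out(label, camera): "pixels" (420x560 bool, what is visible of it) and "point" ([row, column] in pixels, amid what is visible of it).
The state is a dict: "time_s": time; "joints": joint angles; "dq": joint speeds; "tau": joint torques, N m; "eef_pos": TCP position; "ee_rot": TCP orientation; "force": force on the tool from outside, world axes, zero at the start; "wrist_torque": the same for the moment, N m; "grip_width": opening from 0.0 (shut) to 1.0 (fully open).
Only numpy, scipy, OpenCV 4.12 (cv2) and the standard library are available. Lean on these libraries where they do the work, as an engineer would, in place of code of your own. Each camera call takes 0.05 s, during which the arm holds its last target.

## Working session

There is one attempt and no reset: what is moved stays moved. The work goes in short steps, Python scripts to look and compute and a tool call to move; the robot and the scene stay as the last step left them, time stands still between calls to the robot, and variables do not carry over. Pictures are saved under pics/ and viewed, and the job is handed in when it is done.

Besides the shell and the picture viewer there is one more tool, called after "Emit:" as name(argument=value, ...) on one line, values as JSON. move_arm: Moves the arm, as the interface text tells. Shift numbers are shares of 150 mm and turn numbers shares of 60 degrees, none past 1 either way. Its arguments: {"type":"object","properties":{"targets":{"type":"array","items":{"type":"array","items":{"type":"array","items":{"type":"number","minimum":-1,"maximum":1}}}},"force":{"type":"number"}},"required":["targets"]}

```bash
mkdir -p pics
python3 - <<'E'
from rig import ctrl
import cv2,numpy as np
np.set_printoptions(suppress=True,precision=3)
print(ctrl.sense())
for n in ["scene","top","wrist"]:
    im=ctrl.capture(n); cv2.imwrite(f"pics/{n}0.png",im[:,:,::-1]); print(n,ctrl.calibration(n))
for l in ["comb_0","saddle_0","pin_rack","tray"]:
    for d in ctrl.recognise(l,"top"): print(l,d)
E
```

```text
{'time_s': 0.0, 'joints': array([ 0.949,  0.313,  1.498,  0.   ,  1.331, -0.223]), 'dq': array([ 0.   ,  0.001, -0.001,  0.001,  0.   , -0.   ]), 'tau': array([ -0.001, -41.226, -25.974,  -0.   ,   0.004,  -0.   ]), 'eef_pos': array([203.712, 483.586, 230.712]), 'ee_rot': array([ 0.693,  0.14 ,  0.693, -0.14 ]), 'force': array([-0.903,  0.25 ,  0.705]), 'wrist_torque': array([-0.012, -0.016, -0.017]), 'grip_width': 0.9970620618237129}
scene {'camera_matrix': array([[446.329,   0.   , 267.659],
       [  0.   , 446.329, 204.179],
       [  0.   ,   0.   ,   1.   ]]), 'extrinsics': array([[   0.818,   -0.575,    0.02 , -419.654],
       [  -0.361,   -0.541,   -0.76 ,  270.139],
       [   0.447,    0.614,   -0.65 ,  724.198],
       [   0.   ,    0.   ,    0.   ,    1.   ]])}
top {'camera_matrix': array([[394.067,   0.   , 277.229],
       [  0.   , 394.067, 206.697],
       [  0.   ,   0.   ,   1.   ]]), 'extrinsics': array([[ -0.028,  -1.   ,  -0.007, 105.628],
       [ -0.998,   0.029,  -0.047, 537.527],
       [  0.047,   0.005,  -0.999, 862.636],
       [  0.   ,   0.   ,   0.   ,   1.   ]])}
wrist {'camera_matrix': array([[346.718,   0.   , 278.522],
       [  0.   , 346.718, 202.157],
       [  0.   ,   0.   ,   1.   ]]), 'tool_from_camera': array([[   0.001,   -0.311,    0.95 , -141.62 ],
       [   1.   ,    0.001,   -0.   ,    0.264],
       [  -0.001,    0.95 ,    0.311,  -80.009],
       [   0.   ,    0.   ,    0.   ,    1.   ]])}
comb_0 {'point': [199.2, 203.7], 'confidence': 0.89}
comb_0 {'point': [197.4, 233.4], 'confidence': 0.64}
comb_0 {'point': [194.3, 142.2], 'confidence': 0.63}
saddle_0 {'point': [204.6, 239.9], 'confidence': 0.95}
saddle_0 {'point': [197.4, 152.5], 'confidence': 0.82}
saddle_0 {'point': [192.6, 211.7], 'confidence': 0.78}
saddle_0 {'point': [204.4, 181.1], 'confidence': 0.6}
pin_rack {'point': [197.0, 352.0], 'confidence': 0.84}
tray {'point': [194.6, 194.9], 'confidence': 0.59}
```

View pics/top0.png

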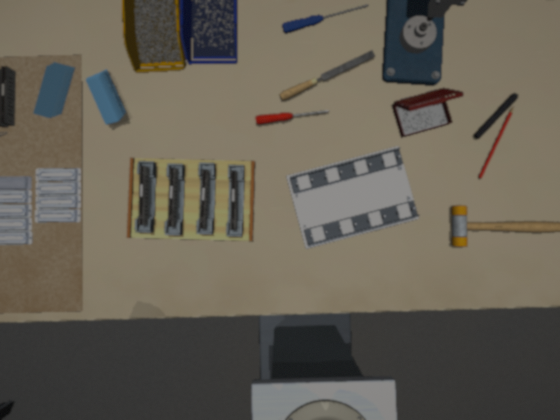

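View pics/scene0.png

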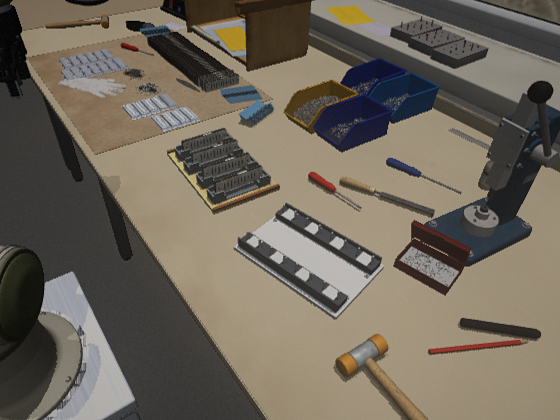

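View pics/wrist0.png

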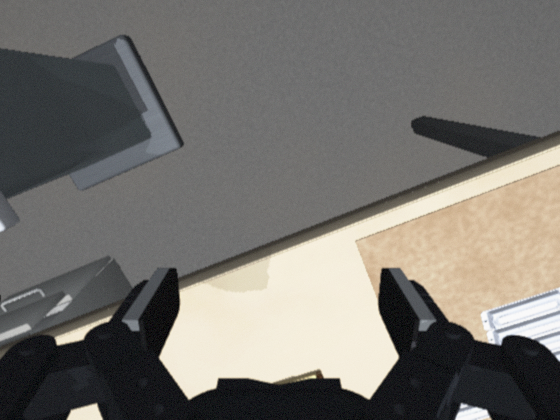

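Run:
```python
import cv2
im=cv2.imread("pics/top0.png")
cv2.imwrite("pics/t_rack.png",cv2.resize(im[140:250,280:425],None,fx=5.4,fy=5.4,interpolation=cv2.INTER_CUBIC))
cv2.imwrite("pics/t_tray.png",cv2.resize(im[150:248,122:262],None,fx=5.5,fy=5.5,interpolation=cv2.INTER_CUBIC))
```

```text
(no output)
```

View pics/t_rack.png

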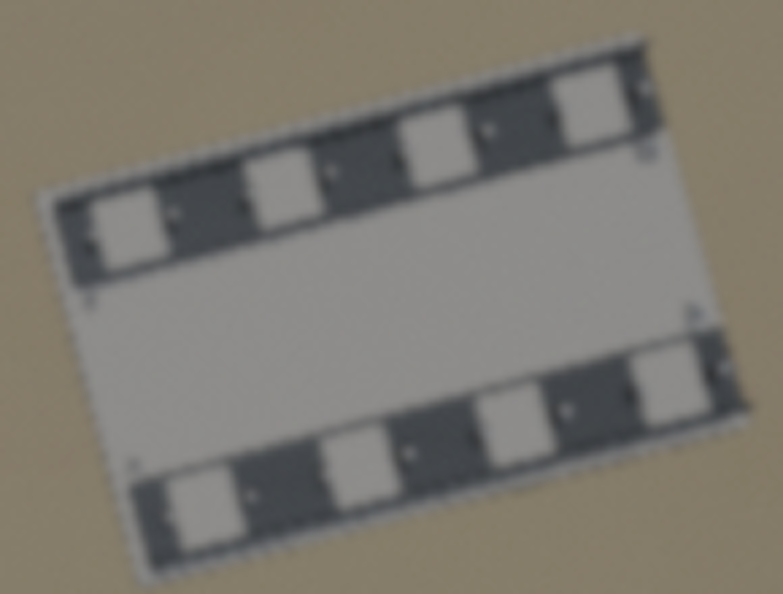

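View pics/t_tray.png

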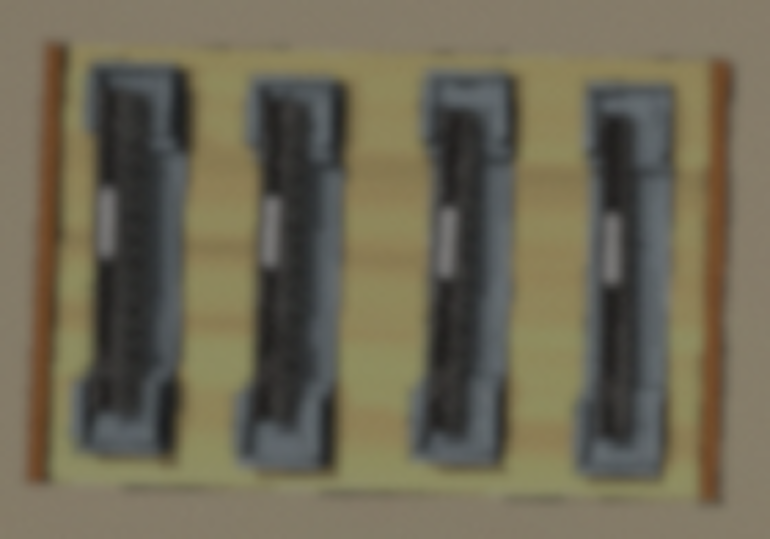

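```bash
cat > h.py <<'E'
from rig import ctrl
import cv2,numpy as np
np.set_printoptions(suppress=True,precision=2)
from scipy.spatial.transform import Rotation as R
def q2R(q): return R.from_quat([q[1],q[2],q[3],q[0]]).as_matrix()
def backproj(uv,K,E,z):
    uv=np.atleast_2d(uv).astype(float)
    d=np.c_[(uv-[K[0,2],K[1,2]])/K[0,0],np.ones(len(uv))]
    Rm=E[:3,:3];c=-Rm.T@E[:3,3];d=d@Rm
    s=(np.asarray(z)-c[2])/d[:,2]
    return c+d*s[:,None]
def cam(name,s=None):
    c=ctrl.calibration(name)
    if name!="wrist": return c["camera_matrix"],np.array(c["extrinsics"])
    s=s or ctrl.sense()
    T=np.eye(4);T[:3,:3]=q2R(s["ee_rot"]);T[:3,3]=s["eef_pos"]
    return c["camera_matrix"],np.linalg.inv(T@np.array(c["tool_from_camera"]))
def proj(P,K,E):
    p=np.atleast_2d(P)@E[:3,:3].T+E[:3,3]; return np.c_[K[0,0]*p[:,0]/p[:,2]+K[0,2],K[1,1]*p[:,1]/p[:,2]+K[1,2]]
E
python3 - <<'E'
from h import *
K,E=cam("top")
u=np.array([[129,227],[284,187],[438,147],[592,106],[206,507],[361,466],[516,424],[671,382]])/5.4+[280,140]
P=backproj(u,K,E,24)[:,:2]
M=np.array([[s*58,y] for s in(1,-1) for y in(97.5,32.5,-32.5,-97.5)])
a,b=P-P.mean(0),M
U,S,Vt=np.linalg.svd(b.T@a); Rm=(U@Vt).T
print("rack",P.mean(0),np.arctan2(Rm[1,0],Rm[0,0]),"resid",(P-P.mean(0)-M@Rm.T),S.sum()/ (b**2).sum())
# combs: patch
c=np.array([[107,221],[271,232],[450,241],[611,249]])/5.5+[122,150]
print(backproj(c,K,E,58))
# comb top axis ends (left strip)
e1=np.array([[107,90],[270,100],[447,112],[614,118]])/5.5+[122,150]
e2=np.array([[104,415],[265,424],[440,435],[608,440]])/5.5+[122,150]
print(backproj(e1,K,E,58),backproj(e2,K,E,58))
t=np.array([[45,45],[735,60],[28,483],[715,502]])/5.5+[122,150]
print("tray",backproj(t,K,E,12))
s=ctrl.sense(); print(q2R(s["ee_rot"]))
E
```

```text
rack [557.27 -78.8 ] 0.23222056802046578 resid [[ 1.11  0.58]
 [ 0.67  0.22]
 [ 0.24  0.22]
 [ 0.24  0.15]
 [-0.61 -0.26]
 [-0.79 -0.24]
 [-0.56 -0.28]
 [-0.31 -0.39]] 1.0047155963153438
[[581.45 376.19  58.  ]
 [575.37 313.07  58.  ]
 [569.9  244.26  58.  ]
 [565.03 182.46  58.  ]]
[[632.15 375.57  58.  ]
 [626.42 312.65  58.  ]
 [619.76 244.44  58.  ]
 [615.55 180.13  58.  ]] [[506.92 378.27  58.  ]
 [501.72 316.54  58.  ]
 [495.61 249.56  58.  ]
 [491.87 185.3   58.  ]]
tray [[658.72 416.75  12.  ]
 [644.26 135.59  12.  ]
 [480.78 425.59  12.  ]
 [465.31 148.28  12.  ]]
[[-0.    0.39  0.92]
 [-0.    0.92 -0.39]
 [-1.   -0.   -0.  ]]
```

Emit:
move_arm(targets=[[[0.5,0,0,0,-0.0885,0,0],[0.5,0,0,0,-0.0885,0,0],[0.5,0,0,0,-0.0885,0,0],[0.5,0,0,0,-0.0885,0,0],[0.5,0,-0.1,0.2,0,0,0]]])

```text
time_s: 0.85
eef_pos: [231.8, 468.8, 231.3]
ee_rot: [0.707, 0.008, 0.707, -0.007]
force: [1.0, 0.7, -0.1]
grip_width: 0.499
```

Emit:
move_arm(targets=[[[0.5,0,-0.12,0.235,0,0,0],[0.5,0,-0.12,0.235,0,0,0],[0.5,0,-0.12,0.235,0,0,0],[0.5,0,-0.12,0.235,0,0,0],[0.5,0,-0.12,0.235,0,0,0]]])

```text
time_s: 1.35
eef_pos: [408.4, 372.1, 231.4]
ee_rot: [0.707, 0.01, 0.707, -0.01]
force: [0.3, -0.1, -0.0]
grip_width: 0.503
```

Emit:
move_arm(targets=[[[0.5,0,-0.12,0.235,0,0,0],[0.5,0,-0.12,0.235,0,0,0],[0.5,0,-0.12,0.235,0,0,0],[0.5,0,-0.12,0.235,0,0,0],[0.5,0,-0.12,0.235,0,0,0]]])

```text
time_s: 1.85
eef_pos: [582.0, 277.1, 231.2]
ee_rot: [0.707, 0.01, 0.707, -0.01]
force: [0.2, 0.0, 0.1]
grip_width: 0.5
```

Emit:
move_arm(targets=[[[0.5,0,0,0,0,0,0],[0.5,0,0,0,0,0,0],[0.5,0,0,0,0,0,0]]])

```text
time_s: 2.15
eef_pos: [580.0, 278.8, 231.4]
ee_rot: [0.707, 0.01, 0.707, -0.01]
force: [0.5, -0.5, 0.4]
grip_width: 0.5
```

Run:
```python
from h import *
s=ctrl.sense();print(s["time_s"],s["eef_pos"],s["grip_width"],q2R(s["ee_rot"]));np.savez("w1.npz",p=s["eef_pos"],q=s["ee_rot"])
im=ctrl.capture("wrist"); cv2.imwrite("pics/w1.png",im[:,:,::-1])
```

```text
2.15 [580.05 278.75 231.37] 0.49996847581297693 [[-0.    0.03  1.  ]
 [ 0.    1.   -0.03]
 [-1.    0.   -0.  ]]
```

View pics/w1.png

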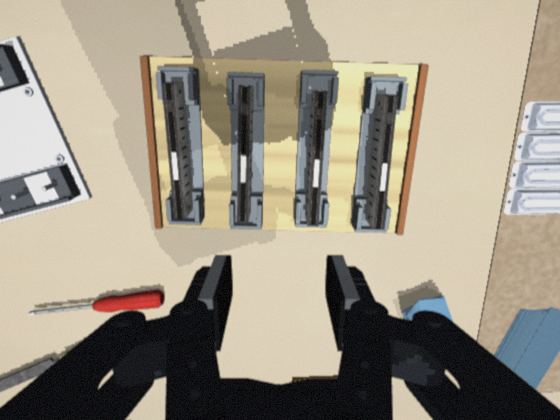

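Run:
```python
import cv2
im=cv2.imread("pics/w1.png")
cv2.imwrite("pics/w1z.png",cv2.resize(im[60:240,150:420],None,fx=2.95,fy=2.95,interpolation=cv2.INTER_CUBIC))
```

```text
(no output)
```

View pics/w1z.png

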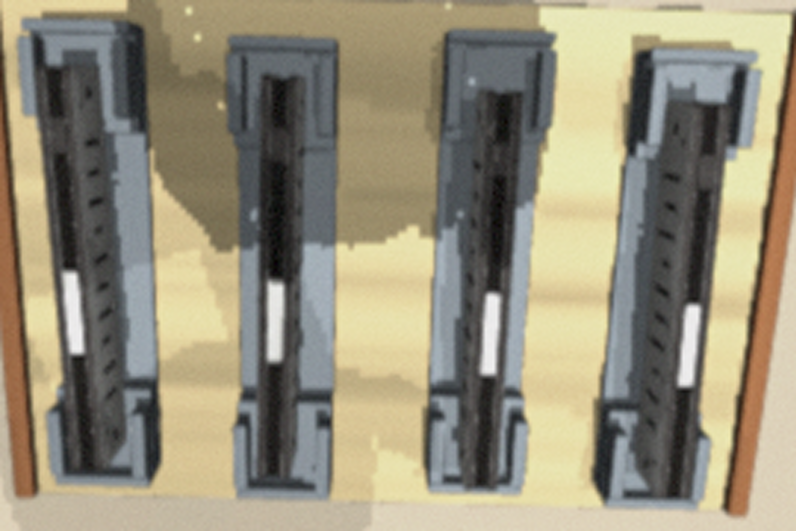

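Run:
```python
from h import *
d=np.load("w1.npz");K,E=cam("wrist",dict(eef_pos=d["p"],ee_rot=d["q"]))
f=lambda a:backproj(np.array(a)/2.95+[150,60],K,E,58)[:,:2]
A=f([[713,102],[498,93],[280,77],[55,67]]);B=f([[675,497],[480,488],[273,475],[87,470]]);P=f([[690,345],[490,333],[275,321],[73,312]])
D=B-A;print((A+B)/2,np.hypot(*D.T),np.arctan2(D[:,1],D[:,0]));print(P)
```

```text
[[570.14 377.58]
 [565.61 313.57]
 [559.36 247.59]
 [555.46 184.34]] [125.34 124.67 124.65 125.53] [-0.03 -0.04 -0.07 -0.04]
[[580.92 377.43]
 [575.39 314.13]
 [569.78 246.59]
 [565.27 183.49]]
```

```bash
cat > plan.py <<'E'
import sys
from h import *
combs={1:(570,377.5,-.026),2:(565,314,-.035),3:(558.7,247.3,-.05),4:(554.7,183.6,-.04)}
rx,ry,ra=557.3,-78.8,.232
try: exec(open("rack.txt").read())
except FileNotFoundError: pass
def slot(k): # k-th from left, 1..4
    y=[97.5,32.5,-32.5,-97.5][k-1]
    return rx-y*np.sin(ra),ry+y*np.cos(ra),ra
w,k=sys.argv[1],int(sys.argv[2]); z=float(sys.argv[3])
x,y,a=combs[k] if w=="c" else slot(k)
s=ctrl.sense();Rm=q2R(s["ee_rot"]);p=s["eef_pos"]
yaw=np.arctan2(-Rm[0,1],Rm[1,1])
Ry=R.from_rotvec([0,0,a-yaw]).as_matrix()@Rm
print("t",s["time_s"],"pos",p,"yaw",yaw,"grip",s["grip_width"],"F",s["force"],"tilt",Rm[:,0])
print("target",x,y,z,a)
d=np.array([x,y,z])-p
print("turn-x share",-(a-yaw)/np.deg2rad(60)," shift now",np.array(Rm.T@d)/150," shift after turn",Ry.T@d/150)
E
python3 plan.py c 1 24
```

```text
t 2.2 pos [579.97 278.91 231.58] yaw -0.02690908033053434 grip 0.4980314272716633 F [ 0.15 -0.43 -1.06] tilt [ 0.  0. -1.]
target 570 377.5 24.0 -0.026
turn-x share -0.0008681077696329283  shift now [ 1.38  0.66 -0.08]  shift after turn [ 1.38  0.66 -0.08]
```

Emit:
move_arm(targets=[[[0.5,0.1,0.22,-0.028,0,0,0],[0.5,0.15,0.22,-0.028,0,0,0],[0.5,0.2,0.22,-0.026,0,0,0],[0.5,0.2,0,0,0,0,0],[0.5,0.2,0,0,0,0,0]]])

```text
time_s: 2.7
eef_pos: [569.8, 379.3, 102.9]
ee_rot: [0.707, 0.009, 0.707, -0.009]
force: [0.8, 0.3, -0.4]
grip_width: 0.503
```

Emit:
move_arm(targets=[[[0.5,0.1,0,0,0,0,0],[0.5,0,0,0,0,0,0],[0.5,0,0,0,0,0,0]]])

```text
time_s: 3.0
eef_pos: [571.7, 377.8, 90.5]
ee_rot: [0.708, 0.01, 0.706, -0.01]
force: [-0.4, 0.3, 0.7]
grip_width: 0.5
```

```bash
python3 plan.py c 1 24
python3 - <<'E'
from h import *
im=ctrl.capture("wrist"); cv2.imwrite("pics/w2.png",im[:,:,::-1])
E
```

```text
t 3.0 pos [571.66 377.79  90.46] yaw -0.027920113254429536 grip 0.49965651268843553 F [-0.36  0.27  0.72] tilt [ 0.  0. -1.]
target 570 377.5 24.0 -0.026
turn-x share -0.0018335730944323621  shift now [ 0.44 -0.   -0.01]  shift after turn [ 0.44 -0.   -0.01]
```

View pics/w2.png

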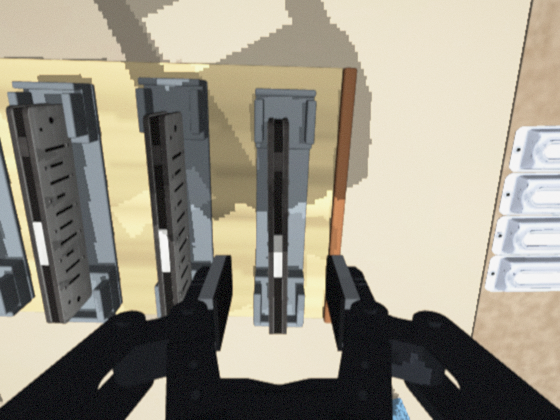

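Emit:
move_arm(targets=[[[0.5,0.2,0,-0.01,0,0,0],[0.5,0.16,0,0,0,0,0],[0.5,0.08,0,0,0,0,0],[0.5,0,0,0,0,0,0],[0.3,0,0,0,0,0,0]]], force=40)

```text
time_s: 3.55
eef_pos: [570.6, 377.8, 24.5]
ee_rot: [0.708, 0.01, 0.706, -0.01]
force: [0.3, 1.0, 0.5]
grip_width: 0.339
```

Emit:
move_arm(targets=[[[0.0,0,0,0,0,0,0],[0.0,0,0,0,0,0,0],[0.0,0,0,0,0,0,0],[0.0,0,0,0,0,0,0],[0.0,0,0,0,0,0,0]]])

```text
time_s: 4.05
eef_pos: [570.6, 377.9, 24.7]
ee_rot: [0.708, 0.01, 0.706, -0.009]
force: [-0.3, -0.3, 6.3]
grip_width: 0.137
```

Emit:
move_arm(targets=[[[0.0,-0.05,0,0,0,0,0],[0.0,-0.15,0,0,0,0,0],[0.0,-0.2,0,0,0,0,0],[0.0,-0.2,0,0,0,0,0],[0.0,-0.1,0,0,0,0,0]]])

```text
time_s: 4.55
eef_pos: [570.5, 377.8, 131.2]
ee_rot: [0.708, 0.011, 0.706, -0.009]
force: [0.3, 0.0, -1.1]
grip_width: 0.141
```

```bash
python3 plan.py s 4 130
```

```text
t 4.55 pos [570.46 377.85 131.19] yaw -0.02803314945548222 grip 0.14092289718935538 F [ 0.29  0.   -1.12] tilt [ 0.  0. -1.]
target 579.717628909528 -173.68782806068802 130.0 0.232
turn-x share -0.24831336662156156  shift now [ 0.   -3.67  0.16]  shift after turn [-0.   -3.59 -0.79]
```

Emit:
move_arm(targets=[[[0.0,-0.05,-0.12,0.01,0,0,0],[0.0,0,-0.23,0.01,0,0,0],[0.0,0,-0.23,0.01,0,0,0],[0.0,0,-0.23,0.01,0,0,0],[0.0,0,-0.23,0.01,0,0,0]]])

```text
time_s: 5.05
eef_pos: [572.0, 219.0, 134.3]
ee_rot: [0.706, 0.01, 0.708, -0.01]
force: [-0.1, -1.2, -1.8]
grip_width: 0.138
```

Emit:
move_arm(targets=[[[0.0,0,-0.23,0.01,0,0,0],[0.0,0,-0.23,0.01,0,0,0],[0.0,0,-0.23,0.01,0,0,0],[0.0,0,-0.23,0.01,0,0,0],[0.0,0,-0.23,0.01,0,0,0]]])

```text
time_s: 5.55
eef_pos: [574.5, 46.6, 134.4]
ee_rot: [0.706, 0.01, 0.708, -0.01]
force: [-0.3, -0.2, -1.2]
grip_width: 0.136
```

Emit:
move_arm(targets=[[[0.0,0,-0.23,0.01,0,0,0],[0.0,0,-0.2,0.01,0,0,0],[0.0,0,-0.12,0.01,0,0,0],[0.0,0,0,0,-0.124,0,0],[0.0,0,0,0,-0.124,0,0]]])

```text
time_s: 6.05
eef_pos: [576.7, -35.2, 134.3]
ee_rot: [0.701, -0.083, 0.703, 0.083]
force: [0.5, 0.1, -0.6]
grip_width: 0.138
```

```bash
python3 plan.py s 4 130;  python3 - <<'E'
from h import *
s=ctrl.sense();np.savez("w3.npz",p=s["eef_pos"],q=s["ee_rot"])
im=ctrl.capture("wrist"); cv2.imwrite("pics/w3.png",im[:,:,::-1])
E
```

```text
t 6.05 pos [576.66 -35.21 134.27] yaw 0.23507288291628892 grip 0.13821871294696678 F [ 0.47  0.1  -0.58] tilt [-0.  0. -1.]
target 579.717628909528 -173.68782806068802 130.0 0.232
turn-x share 0.0029343870340201085  shift now [ 0.03 -0.9  -0.2 ]  shift after turn [ 0.03 -0.9  -0.19]
```

View pics/w3.png

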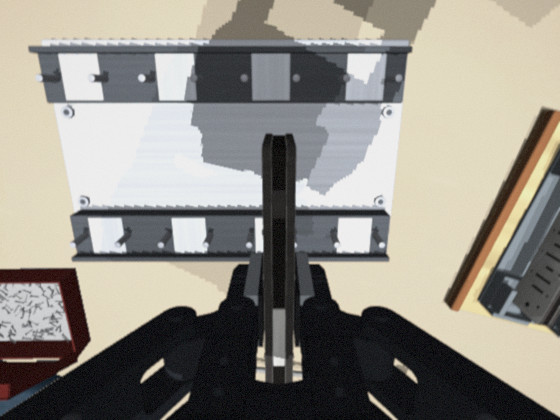

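Run:
```python
from h import *
d=np.load("w3.npz");K,E=cam("wrist",dict(eef_pos=d["p"],ee_rot=d["q"]))
u=[[84,77],[174.5,76.5],[270,76],[364,76],[105,235],[189.5,233.5],[354,231.5]]
P=backproj(u,K,E,24)[:,:2]
M=np.array([[-58,-97.5],[-58,-32.5],[-58,32.5],[-58,97.5],[58,-97.5],[58,-32.5],[58,97.5]])
mm=M.mean(0);U,S,Vt=np.linalg.svd((M-mm).T@(P-P.mean(0)));Rm=(U@Vt).T
t=P.mean(0)-Rm@mm
print(t,np.arctan2(Rm[1,0],Rm[0,0]));print(P-M@Rm.T-t)
print(S.sum()/((M-mm)**2).sum())
```

```text
[556.28 -78.84] 0.24072455892901032
[[-0.74  2.66]
 [-0.06 -0.34]
 [-0.17 -0.06]
 [ 0.28 -0.72]
 [ 1.45 -1.19]
 [ 0.09  0.24]
 [-0.85 -0.59]]
0.9969573048406127
```

Emit:
move_arm(targets=[[[0.0,0.0,-0.15,-0.039,0,0,0],[0.0,0,-0.2,-0.039,0,0,0],[0.0,0,-0.22,-0.039,0,0,0],[0.0,0,-0.2,-0.039,0,0,0],[0.0,0.1,-0.13,-0.039,0,0,0]]])

```text
time_s: 6.6
eef_pos: [580.2, -174.7, 121.0]
ee_rot: [0.703, -0.081, 0.702, 0.08]
force: [0.4, -0.2, -0.7]
grip_width: 0.14
```

Emit:
move_arm(targets=[[[0.0,0.2,0,0,0,0,0],[0.0,0.15,0,0,0,0,0],[0.0,0,0,0,0,0,0],[0.0,0,0,0,0,0,0]]])

```text
time_s: 7.0
eef_pos: [580.0, -172.2, 68.0]
ee_rot: [0.702, -0.081, 0.703, 0.081]
force: [0.2, 0.5, -0.4]
grip_width: 0.138
```

```bash
python3 plan.py s 4 25;  python3 - <<'E'
from h import *
im=ctrl.capture("wrist"); cv2.imwrite("pics/w4.png",im[:,:,::-1])
E
```

```text
t 7.0 pos [ 579.95 -172.16   68.04] yaw 0.23026939187192777 grip 0.1378209360565347 F [ 0.23  0.5  -0.41] tilt [-0.  0. -1.]
target 579.717628909528 -173.68782806068802 25.0 0.232
turn-x share -0.0016526090288262552  shift now [ 0.29 -0.01 -0.  ]  shift after turn [ 0.29 -0.01 -0.  ]
```

View pics/w4.png

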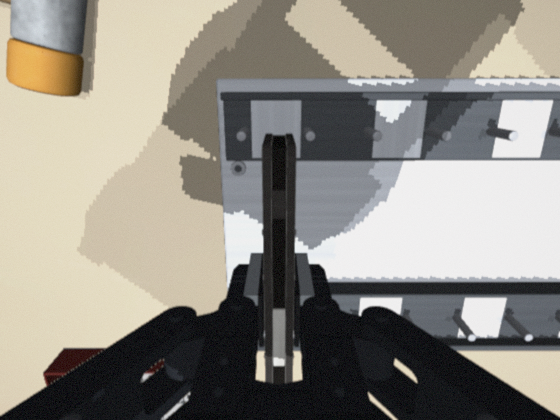

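Emit:
move_arm(targets=[[[0.0,0.1,-0.01,0,0,0,0],[0.0,0.1,0,0,0,0,0],[0.0,0.05,0,0,0,0,0],[0.0,0.03,0,0,0,0,0],[0.0,0,0,0,0,0,0]]])

```text
time_s: 7.55
eef_pos: [580.5, -173.4, 25.5]
ee_rot: [0.702, -0.082, 0.702, 0.082]
force: [-0.7, -0.9, -1.0]
grip_width: 0.137
```

Emit:
move_arm(targets=[[[0.0,0.005,0,0,0,0,0],[0.0,0,0,0,0,0,0]]])

```text
time_s: 7.75
eef_pos: [580.6, -173.5, 25.0]
ee_rot: [0.702, -0.082, 0.702, 0.082]
force: [0.2, 0.7, -1.2]
grip_width: 0.138
```

Emit:
move_arm(targets=[[[0.0,0.007,0,0,0,0,0],[0.0,0,0,0,0,0,0]]])

```text
time_s: 7.95
eef_pos: [580.7, -173.5, 24.7]
ee_rot: [0.703, -0.082, 0.702, 0.082]
force: [-2.1, 0.9, 3.6]
grip_width: 0.137
```

Contact at 24.7. Release slowly and back off.

Emit:
move_arm(targets=[[[0.2,0,0,0,0,0,0],[0.35,0,0,0,0,0,0],[0.45,0,0,0,0,0,0],[0.45,0,0,0,0,0,0],[0.45,-0.08,0,0,0,0,0]]])

```text
time_s: 8.45
eef_pos: [579.7, -173.1, 35.0]
ee_rot: [0.701, -0.081, 0.703, 0.082]
force: [-0.4, 0.5, 0.6]
grip_width: 0.451
```

Emit:
move_arm(targets=[[[0.45,-0.15,0,0,0,0,0],[0.45,-0.2,0,0,0,0,0],[0.45,-0.2,0,0,0,0,0],[0.5,-0.15,0,0,0,0,0],[0.5,0,0,0,0.124,0,0]]])

```text
time_s: 8.95
eef_pos: [582.0, -174.1, 145.6]
ee_rot: [0.708, -0.037, 0.704, 0.034]
force: [0.5, -0.9, -0.4]
grip_width: 0.5
```

```bash
python3 plan.py c 2 90;  python3 - <<'E'
from h import *
im=ctrl.capture("wrist"); cv2.imwrite("pics/w5.png",im[:,:,::-1])
E
```

```text
t 8.95 pos [ 581.96 -174.1   145.62] yaw 0.10020725090764296 grip 0.4996607714317994 F [ 0.51 -0.86 -0.42] tilt [ 0.01 -0.   -1.  ]
target 565 314 90.0 -0.035
turn-x share 0.12911341394290518  shift now [0.36 3.25 0.21]  shift after turn [ 0.36  3.25 -0.23]
```

View pics/w5.png

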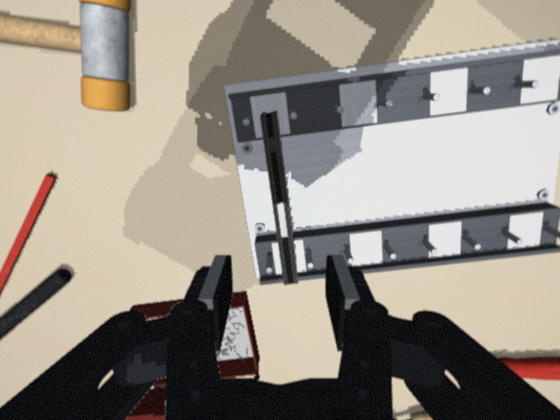

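Emit:
move_arm(targets=[[[0.5,0,0,0,0.129,0,0],[0.5,0,0.15,-0.0165,0,0,0],[0.5,0,0.23,-0.0165,0,0,0],[0.5,0,0.24,-0.0165,0,0,0],[0.5,0,0.24,-0.0165,0,0,0]]])

```text
time_s: 9.5
eef_pos: [574.6, -43.0, 141.3]
ee_rot: [0.707, 0.011, 0.707, -0.011]
force: [0.0, -0.4, 0.6]
grip_width: 0.499
```

Emit:
move_arm(targets=[[[0.5,0,0.24,-0.0165,0,0,0],[0.5,0,0.24,-0.0165,0,0,0],[0.5,0,0.24,-0.0165,0,0,0],[0.5,0,0.24,-0.0165,0,0,0],[0.5,0,0.24,-0.0165,0,0,0]]])

```text
time_s: 10.0
eef_pos: [568.2, 137.6, 141.3]
ee_rot: [0.707, 0.011, 0.707, -0.011]
force: [0.3, 0.2, 0.8]
grip_width: 0.497
```

Emit:
move_arm(targets=[[[0.5,0,0.24,-0.0165,0,0,0],[0.5,0,0.24,-0.0165,0,0,0],[0.5,0,0.24,-0.0165,0,0,0],[0.5,0,0.24,-0.0165,0,0,0],[0.5,0.1,0.24,-0.0165,0,0,0]]])

```text
time_s: 10.5
eef_pos: [562.7, 318.2, 128.0]
ee_rot: [0.708, 0.011, 0.706, -0.011]
force: [0.3, -0.7, -0.2]
grip_width: 0.502
```

Emit:
move_arm(targets=[[[0.5,0.2,0,0,0,0,0],[0.5,0.06,0,0,0,0,0],[0.5,0,0,0,0,0,0],[0.5,0,0,0,0,0,0]]])

```text
time_s: 10.9
eef_pos: [562.9, 315.9, 88.3]
ee_rot: [0.707, 0.012, 0.707, -0.012]
force: [1.3, 0.4, -0.0]
grip_width: 0.497
```

```bash
python3 plan.py c 2 24.5;  python3 - <<'E'
from h import *
im=ctrl.capture("wrist"); cv2.imwrite("pics/w6.png",im[:,:,::-1])
E
```

```text
t 10.9 pos [562.92 315.88  88.33] yaw -0.03365678039582662 grip 0.49722378524819 F [ 1.3   0.44 -0.04] tilt [ 0.  0. -1.]
target 565 314 24.5 -0.035
turn-x share 0.0012826802379727995  shift now [ 0.43 -0.01  0.01]  shift after turn [ 0.43 -0.01  0.01]
```

View pics/w6.png

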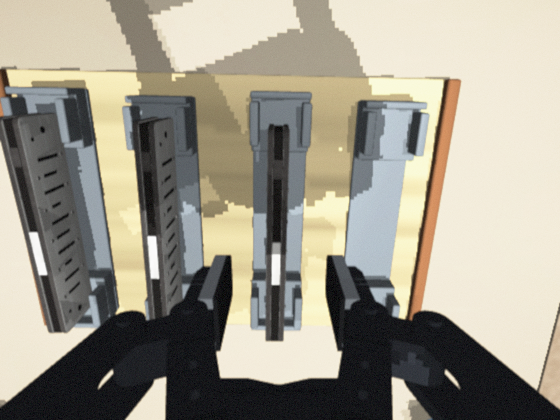

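Centred (comb at column 277). Descend, close, lift.

Emit:
move_arm(targets=[[[0.5,0.19,-0.013,0.014,0,0,0],[0.5,0.16,0,0,0,0,0],[0.5,0.075,0,0,0,0,0],[0.5,0,0,0,0,0,0],[0.3,0,0,0,0,0,0]]])

```text
time_s: 11.45
eef_pos: [565.1, 314.5, 24.8]
ee_rot: [0.708, 0.012, 0.706, -0.012]
force: [0.7, -0.4, -0.0]
grip_width: 0.346
```

Emit:
move_arm(targets=[[[0.0,0,0,0,0,0,0],[0.0,0,0,0,0,0,0],[0.0,0,0,0,0,0,0],[0.0,0,0,0,0,0,0],[0.0,0,0,0,0,0,0]]])

```text
time_s: 11.95
eef_pos: [565.1, 314.7, 25.0]
ee_rot: [0.708, 0.012, 0.706, -0.011]
force: [-0.1, -1.2, 6.9]
grip_width: 0.139
```

Emit:
move_arm(targets=[[[0.0,-0.05,0,0,0,0,0],[0.0,-0.15,0,0,0,0,0],[0.0,-0.2,0,0,0,0,0],[0.0,-0.2,0,0,0,0,0],[0.0,-0.12,0,0,0,0,0]]])

```text
time_s: 12.45
eef_pos: [564.8, 314.7, 134.4]
ee_rot: [0.708, 0.012, 0.706, -0.011]
force: [0.4, -0.2, -0.8]
grip_width: 0.135
```

```bash
python3 plan.py s 3 130
```

```text
t 12.45 pos [564.76 314.65 134.36] yaw -0.03316917579637529 grip 0.13545609458487837 F [ 0.41 -0.16 -0.84] tilt [ 0.  0. -1.]
target 564.7725429698427 -110.42927602022934 130.0 0.232
turn-x share -0.25321791050158143  shift now [ 0.03 -2.83  0.09]  shift after turn [ 0.02 -2.76 -0.65]
```

Emit:
move_arm(targets=[[[0.0,0,-0.12,0.007,0,0,0],[0.0,0,-0.235,0.007,0,0,0],[0.0,0,-0.235,0.007,0,0,0],[0.0,0,-0.235,0.007,0,0,0],[0.0,0,-0.235,0.007,0,0,0]]])

```text
time_s: 12.95
eef_pos: [564.0, 154.0, 131.8]
ee_rot: [0.707, 0.012, 0.707, -0.012]
force: [0.6, 1.1, -0.9]
grip_width: 0.138
```

Emit:
move_arm(targets=[[[0.0,0,-0.235,0.007,0,0,0],[0.0,0,-0.235,0.007,0,0,0],[0.0,0,-0.235,0.007,0,0,0],[0.0,0,-0.235,0.007,0,0,0],[0.0,0,-0.235,0.007,0,0,0]]])

```text
time_s: 13.45
eef_pos: [563.4, -22.4, 131.9]
ee_rot: [0.707, 0.012, 0.707, -0.012]
force: [0.6, 0.7, -1.0]
grip_width: 0.138
```

Emit:
move_arm(targets=[[[0.0,0,-0.235,0.007,0,0,0],[0.0,0,-0.235,0.007,0,0,0],[0.0,0,-0.12,0.007,0,0,0],[0.0,0,0,0,-0.1265,0,0],[0.0,0,0,0,-0.1265,0,0]]])

```text
time_s: 13.95
eef_pos: [563.7, -109.8, 131.5]
ee_rot: [0.702, -0.083, 0.702, 0.083]
force: [-0.7, 0.6, 0.0]
grip_width: 0.14
```

Emit:
move_arm(targets=[[[0.0,0.15,0,0,0,0,0],[0.0,0.2,0,0,0,0,0],[0.0,0.08,0,0,0,0,0],[0.0,0,0,0,0,0,0],[0.0,0,0,0,0,0,0]]])

```text
time_s: 14.45
eef_pos: [564.4, -109.6, 67.9]
ee_rot: [0.703, -0.082, 0.702, 0.082]
force: [0.1, 0.3, -0.6]
grip_width: 0.139
```

```bash
python3 plan.py s 3 25;  python3 - <<'E'
from h import *
im=ctrl.capture("wrist"); cv2.imwrite("pics/w7.png",im[:,:,::-1])
E
```

```text
t 14.45 pos [ 564.36 -109.55   67.85] yaw 0.23190916045794918 grip 0.13867014740615177 F [ 0.15  0.29 -0.56] tilt [ 0. -0. -1.]
target 564.7725429698427 -110.42927602022934 25.0 0.232
turn-x share -8.674537287356221e-05  shift now [ 0.29 -0.01  0.  ]  shift after turn [ 0.29 -0.01  0.  ]
```

View pics/w7.png

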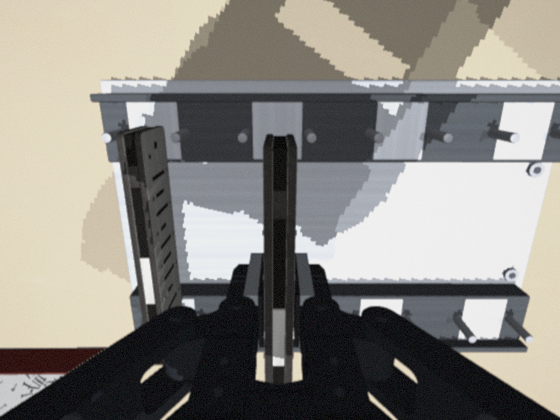

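Emit:
move_arm(targets=[[[0.0,0.1,-0.008,0,0,0,0],[0.0,0.1,0,0,0,0,0],[0.0,0.05,0,0,0,0,0],[0.0,0.03,0,0,0,0,0],[0.0,0.004,0,0,0,0,0]]])

```text
time_s: 15.0
eef_pos: [564.6, -110.9, 25.0]
ee_rot: [0.703, -0.082, 0.702, 0.081]
force: [-1.5, 0.7, 3.3]
grip_width: 0.138
```

Emit:
move_arm(targets=[[[0.0,0.004,0,0,0,0,0],[0.0,0,0,0,0,0,0]]])

```text
time_s: 15.2
eef_pos: [564.6, -110.9, 25.0]
ee_rot: [0.703, -0.082, 0.702, 0.081]
force: [-2.2, 1.0, 6.9]
grip_width: 0.138
```

Emit:
move_arm(targets=[[[0.2,0,0,0,0,0,0],[0.35,0,0,0,0,0,0],[0.45,0,0,0,0,0,0],[0.45,0,0,0,0,0,0],[0.45,-0.08,0,0,0,0,0]]])

```text
time_s: 15.7
eef_pos: [563.2, -110.4, 34.6]
ee_rot: [0.701, -0.081, 0.703, 0.082]
force: [0.2, -0.1, 0.0]
grip_width: 0.448
```

Emit:
move_arm(targets=[[[0.45,-0.15,0,0,0,0,0],[0.45,-0.2,0,0,0,0,0],[0.45,-0.2,0,0,0,0,0],[0.5,-0.15,0,0,0,0,0],[0.5,0,0,0,0.13,0,0]]])

```text
time_s: 16.2
eef_pos: [565.5, -111.3, 144.9]
ee_rot: [0.709, -0.034, 0.704, 0.032]
force: [-0.8, 0.2, -0.8]
grip_width: 0.505
```

Emit:
move_arm(targets=[[[0.5,0,0,0,0.13,0,0],[0.5,0,0,0,0,0,0]]])

```text
time_s: 16.4
eef_pos: [564.1, -110.7, 141.5]
ee_rot: [0.707, 0.015, 0.707, -0.015]
force: [-0.5, 0.9, 0.2]
grip_width: 0.502
```

```bash
python3 plan.py c 3 90;  python3 - <<'E'
from h import *
im=ctrl.capture("wrist"); cv2.imwrite("pics/w8.png",im[:,:,::-1])
E
```

```text
t 16.4 pos [ 564.11 -110.75  141.48] yaw -0.04177356445854885 grip 0.5022326352435939 F [-0.5   0.87  0.23] tilt [ 0. -0. -1.]
target 558.7 247.3 90.0 -0.05
turn-x share 0.00785566728269282  shift now [ 0.34  2.38 -0.14]  shift after turn [ 0.34  2.38 -0.16]
```

View pics/w8.png

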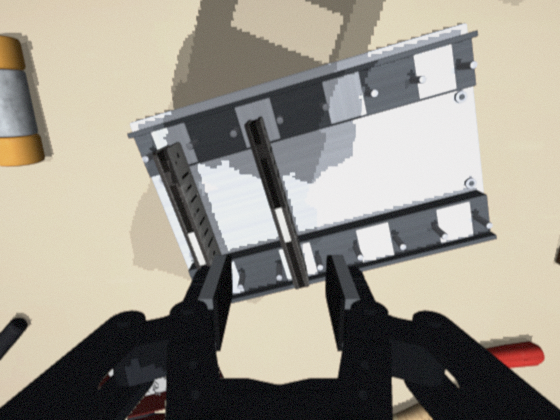

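Emit:
move_arm(targets=[[[0.5,0,0.14,-0.0135,0,0,0],[0.5,0,0.235,-0.0135,0,0,0],[0.5,0,0.235,-0.0135,0,0,0],[0.5,0,0.235,-0.0135,0,0,0],[0.5,0,0.235,-0.0135,0,0,0]]])

```text
time_s: 16.95
eef_pos: [560.3, 52.9, 140.9]
ee_rot: [0.707, 0.013, 0.707, -0.013]
force: [1.5, 0.4, -0.0]
grip_width: 0.498
```

Emit:
move_arm(targets=[[[0.5,0,0.235,-0.0135,0,0,0],[0.5,0,0.235,-0.0135,0,0,0],[0.5,0,0.235,-0.0135,0,0,0],[0.5,0,0.235,-0.0135,0,0,0],[0.5,0,0.235,-0.0135,0,0,0]]])

```text
time_s: 17.45
eef_pos: [557.3, 229.5, 140.9]
ee_rot: [0.707, 0.013, 0.707, -0.013]
force: [-0.1, -0.1, 0.1]
grip_width: 0.499
```

Emit:
move_arm(targets=[[[0.5,0.1,0.125,-0.0135,0,0,0],[0.5,0.2,0,0,0,0,0],[0.5,0.04,0,0,0,0,0],[0.5,0,0,0,0,0,0],[0.5,0,0,0,0,0,0]]])

```text
time_s: 17.95
eef_pos: [557.0, 246.6, 90.9]
ee_rot: [0.708, 0.014, 0.706, -0.014]
force: [-0.0, 1.0, -0.3]
grip_width: 0.498
```

```bash
python3 plan.py c 3 24.5;  python3 - <<'E'
from h import *
im=ctrl.capture("wrist"); cv2.imwrite("pics/w9.png",im[:,:,::-1])
E
```

```text
t 17.95 pos [557.02 246.56  90.9 ] yaw -0.040166471244289834 grip 0.4984190264017459 F [-0.03  0.98 -0.34] tilt [ 0.  0. -1.]
target 558.7 247.3 24.5 -0.05
turn-x share 0.009390328257045411  shift now [0.44 0.01 0.01]  shift after turn [0.44 0.01 0.01]
```

View pics/w9.png

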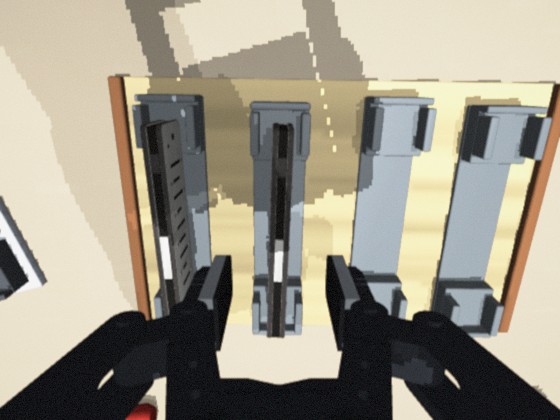

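Emit:
move_arm(targets=[[[0.5,0.2,0.004,0.012,0.01,0,0],[0.5,0.165,0,0,0,0,0],[0.5,0.075,0,0,0,0,0],[0.5,0,0,0,0,0,0],[0.3,0,0,0,0,0,0]]])

```text
time_s: 18.5
eef_pos: [558.9, 247.5, 25.0]
ee_rot: [0.708, 0.018, 0.706, -0.018]
force: [0.0, -0.3, 0.5]
grip_width: 0.345
```

Emit:
move_arm(targets=[[[0.0,0,0,0,0,0,0],[0.0,0,0,0,0,0,0],[0.0,0,0,0,0,0,0],[0.0,0,0,0,0,0,0],[0.0,0,0,0,0,0,0]]])

```text
time_s: 19.0
eef_pos: [559.0, 247.6, 25.2]
ee_rot: [0.708, 0.018, 0.706, -0.018]
force: [-0.4, -0.8, 6.4]
grip_width: 0.137
```

Emit:
move_arm(targets=[[[0.0,-0.05,0,0,0,0,0],[0.0,-0.15,0,0,0,0,0],[0.0,-0.2,0,0,0,0,0],[0.0,-0.2,0,0,0,0,0],[0.0,-0.12,0,0,0,0,0]]])

```text
time_s: 19.5
eef_pos: [558.7, 247.6, 134.6]
ee_rot: [0.708, 0.018, 0.706, -0.018]
force: [0.4, -0.4, -0.7]
grip_width: 0.138
```

```bash
python3 plan.py s 2 130
```

```text
t 19.5 pos [558.66 247.6  134.62] yaw -0.05092095411136327 grip 0.13838238658732477 F [ 0.37 -0.36 -0.74] tilt [ 0.  0. -1.]
target 549.8274570301572 -47.170723979770656 130.0 0.232
turn-x share -0.2701696101065926  shift now [ 0.03 -1.97  0.04]  shift after turn [ 0.03 -1.9  -0.51]
```

Emit:
move_arm(targets=[[[0.0,0,-0.12,0.005,0,0,0],[0.0,0,-0.235,0.005,0,0,0],[0.0,0,-0.235,0.005,0,0,0],[0.0,0,-0.235,0.005,0,0,0],[0.0,0,-0.235,0.005,0,0,0]]])

```text
time_s: 20.0
eef_pos: [552.8, 86.2, 130.7]
ee_rot: [0.706, 0.018, 0.707, -0.018]
force: [0.9, -0.3, 0.1]
grip_width: 0.139
```

Emit:
move_arm(targets=[[[0.0,0,-0.235,0.005,0,0,0],[0.0,0,-0.235,0.005,0,0,0],[0.0,0,-0.235,0.005,0,0,0],[0.0,0,-0.205,0.005,0,0,0],[0.0,0,0,0,-0.135,0,0]]])

```text
time_s: 20.5
eef_pos: [548.8, -52.1, 130.7]
ee_rot: [0.706, -0.031, 0.707, 0.031]
force: [-0.6, 1.0, -0.7]
grip_width: 0.138
```

Emit:
move_arm(targets=[[[0.0,0,0,0,-0.135,0,0],[0.0,0.15,0,0,0,0,0],[0.0,0.2,0,0,0,0,0],[0.0,0.08,0,0,0,0,0],[0.0,0,0,0,0,0,0]]])

```text
time_s: 21.0
eef_pos: [548.4, -48.2, 65.4]
ee_rot: [0.701, -0.081, 0.704, 0.082]
force: [0.8, -0.6, -0.5]
grip_width: 0.14
```

Emit:
move_arm(targets=[[[0.0,0,0,0,0,0,0]]])

```text
time_s: 21.1
eef_pos: [550.0, -48.4, 67.8]
ee_rot: [0.703, -0.082, 0.702, 0.082]
force: [-0.5, -0.0, -0.4]
grip_width: 0.136
```

```bash
python3 plan.py s 2 25.2;  python3 - <<'E'
from h import *
im=ctrl.capture("wrist"); cv2.imwrite("pics/w10.png",im[:,:,::-1])
E
```

```text
t 21.1 pos [550.01 -48.45  67.78] yaw 0.23145852166865843 grip 0.1363595245760107 F [-0.53 -0.03 -0.44] tilt [ 0. -0. -1.]
target 549.8274570301572 -47.170723979770656 25.2 0.232
turn-x share -0.000517073718060979  shift now [0.28 0.01 0.  ]  shift after turn [0.28 0.01 0.  ]
```

View pics/w10.png

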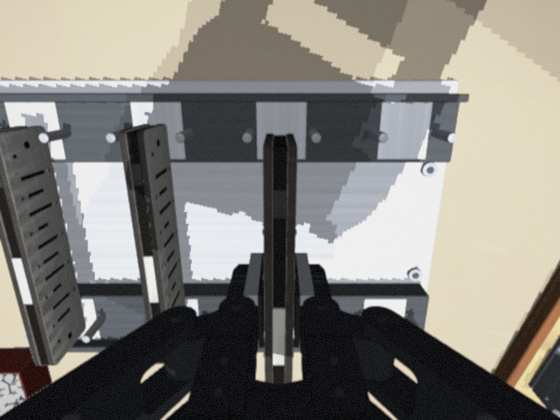

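Emit:
move_arm(targets=[[[0.0,0.1,0.008,0,0,0,0],[0.0,0.1,0,0,0,0,0],[0.0,0.05,0,0,0,0,0],[0.0,0.03,0,0,0,0,0],[0.0,0.004,0,0,0,0,0]]])

```text
time_s: 21.65
eef_pos: [550.0, -47.1, 25.1]
ee_rot: [0.703, -0.082, 0.702, 0.082]
force: [-0.6, -0.3, 2.1]
grip_width: 0.139
```

Emit:
move_arm(targets=[[[0.0,0.003,0,0,0,0,0],[0.0,0,0,0,0,0,0]]])

```text
time_s: 21.85
eef_pos: [550.0, -47.1, 25.1]
ee_rot: [0.703, -0.082, 0.702, 0.081]
force: [-1.2, 0.4, 4.8]
grip_width: 0.138
```

Emit:
move_arm(targets=[[[0.2,0,0,0,0,0,0],[0.35,0,0,0,0,0,0],[0.45,0,0,0,0,0,0],[0.45,0,0,0,0,0,0],[0.45,-0.08,0,0,0,0,0]]])

```text
time_s: 22.35
eef_pos: [548.6, -46.6, 35.2]
ee_rot: [0.701, -0.081, 0.703, 0.082]
force: [0.3, -0.5, -0.2]
grip_width: 0.449
```

Emit:
move_arm(targets=[[[0.45,-0.15,0,0,0,0,0],[0.45,-0.2,0,0,0,0,0],[0.45,-0.2,0,0,0,0,0],[0.5,-0.15,0,0,0,0,0],[0.5,0,0,0,0.13,0,0]]])

```text
time_s: 22.85
eef_pos: [550.9, -47.2, 145.2]
ee_rot: [0.709, -0.034, 0.704, 0.032]
force: [-0.0, -0.4, -0.5]
grip_width: 0.5
```

Emit:
move_arm(targets=[[[0.5,0,0,0,0.13,0,0],[0.5,0,0,0,0,0,0]]])

```text
time_s: 23.05
eef_pos: [549.5, -46.9, 141.9]
ee_rot: [0.707, 0.015, 0.707, -0.015]
force: [0.2, 0.1, -0.1]
grip_width: 0.497
```

```bash
python3 plan.py c 4 90;  python3 - <<'E'
from h import *
im=ctrl.capture("wrist"); cv2.imwrite("pics/w11.png",im[:,:,::-1])
E
```

```text
t 23.05 pos [549.54 -46.88 141.91] yaw -0.04184631686836478 grip 0.49686941839569 F [ 0.22  0.09 -0.06] tilt [ 0. -0. -1.]
target 554.7 183.6 90.0 -0.04
turn-x share -0.0017631027366852147  shift now [ 0.35  1.54 -0.03]  shift after turn [ 0.35  1.54 -0.03]
```

View pics/w11.png

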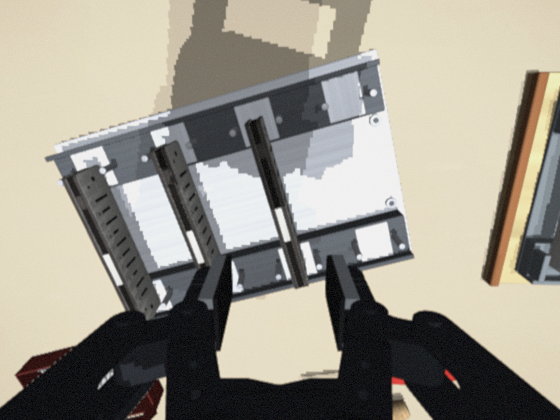

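Emit:
move_arm(targets=[[[0.5,0,0.15,-0.004,0,0,0],[0.5,0,0.235,-0.004,0,0,0],[0.5,0,0.235,-0.004,0,0,0],[0.5,0,0.235,-0.004,0,0,0],[0.5,0,0.235,-0.004,0,0,0]]])

```text
time_s: 23.6
eef_pos: [553.0, 118.0, 141.3]
ee_rot: [0.707, 0.013, 0.707, -0.013]
force: [0.7, 0.2, -0.6]
grip_width: 0.5
```

Emit:
move_arm(targets=[[[0.5,0,0.235,-0.004,0,0,0],[0.5,0.05,0.215,-0.004,0,0,0],[0.5,0.2,0,0,0,0,0],[0.5,0.1,0,0,0,0,0],[0.5,0,0,0,0,0,0]]])

```text
time_s: 24.1
eef_pos: [553.4, 184.2, 86.6]
ee_rot: [0.706, 0.013, 0.708, -0.013]
force: [0.1, -0.3, 0.2]
grip_width: 0.503
```

Emit:
move_arm(targets=[[[0.5,0,0,0,0,0,0],[0.5,0,0,0,0,0,0]]])

```text
time_s: 24.3
eef_pos: [555.4, 183.9, 89.8]
ee_rot: [0.708, 0.014, 0.706, -0.014]
force: [0.2, 0.7, -0.5]
grip_width: 0.499
```

```bash
python3 plan.py c 4 24.5;  python3 - <<'E'
from h import *
im=ctrl.capture("wrist"); cv2.imwrite("pics/w12.png",im[:,:,::-1])
E
```

```text
t 24.3 pos [555.37 183.94  89.81] yaw -0.03986940833815255 grip 0.4994677908326595 F [ 0.23  0.71 -0.52] tilt [ 0.  0. -1.]
target 554.7 183.6 24.5 -0.04
turn-x share 0.0001247058510576428  shift now [ 0.44 -0.   -0.01]  shift after turn [ 0.44 -0.   -0.01]
```

View pics/w12.png

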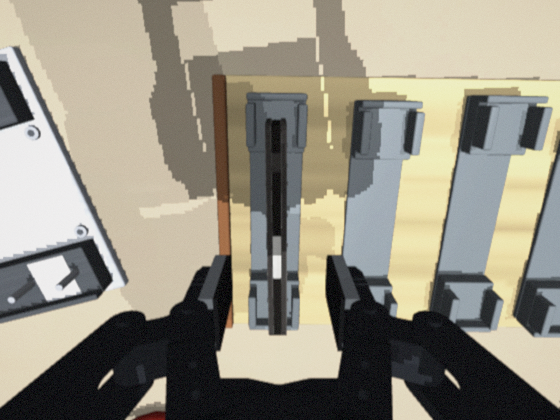

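Emit:
move_arm(targets=[[[0.5,0.2,-0.004,-0.005,0,0,0],[0.5,0.16,0,0,0,0,0],[0.5,0.074,0,0,0,0,0],[0.5,0,0,0,0,0,0],[0.3,0,0,0,0,0,0]]])

```text
time_s: 24.85
eef_pos: [554.7, 183.6, 24.6]
ee_rot: [0.708, 0.014, 0.706, -0.014]
force: [0.6, -0.2, -0.7]
grip_width: 0.347
```

Emit:
move_arm(targets=[[[0.0,0,0,0,0,0,0],[0.0,0,0,0,0,0,0],[0.0,0,0,0,0,0,0],[0.0,0,0,0,0,0,0],[0.0,0,0,0,0,0,0]]])

```text
time_s: 25.35
eef_pos: [554.8, 183.6, 24.8]
ee_rot: [0.708, 0.014, 0.706, -0.014]
force: [-0.4, -0.7, 6.8]
grip_width: 0.136
```

Emit:
move_arm(targets=[[[0.0,-0.05,0,0,0,0,0],[0.0,-0.15,0,0,0,0,0],[0.0,-0.2,0,0,0,0,0],[0.0,-0.2,0,0,0,0,0],[0.0,-0.12,0,0,0,0,0]]])

```text
time_s: 25.85
eef_pos: [554.5, 183.6, 134.4]
ee_rot: [0.708, 0.015, 0.706, -0.014]
force: [-0.8, 0.2, -0.9]
grip_width: 0.143
```

```bash
python3 plan.py s 1 130
```

```text
t 25.85 pos [554.46 183.61 134.37] yaw -0.04060741815930178 grip 0.14321931524138765 F [-0.79  0.16 -0.94] tilt [ 0.  0. -1.]
target 534.8823710904719 16.087828060688025 130.0 0.232
turn-x share -0.26032090874143315  shift now [ 0.03 -1.12 -0.09]  shift after turn [ 0.03 -1.06 -0.38]
```

Emit:
move_arm(targets=[[[0.0,0,-0.12,-0.015,0,0,0],[0.0,0,-0.22,-0.015,0,0,0],[0.0,0,-0.22,-0.015,0,0,0],[0.0,0,-0.22,-0.015,0,0,0],[0.0,0,-0.22,-0.015,0,0,0]]])

```text
time_s: 26.35
eef_pos: [536.2, 32.9, 132.0]
ee_rot: [0.707, 0.014, 0.707, -0.014]
force: [0.4, 1.0, -0.3]
grip_width: 0.139
```

Emit:
move_arm(targets=[[[0.0,0,-0.12,-0.015,0,0,0],[0.0,0,0,0,-0.13,0,0],[0.0,0,0,0,-0.13,0,0],[0.0,0.15,0,0,0,0,0],[0.0,0.2,0,0,0,0,0]]])

```text
time_s: 26.85
eef_pos: [534.5, 16.0, 80.0]
ee_rot: [0.704, -0.082, 0.701, 0.081]
force: [1.0, -1.2, -0.2]
grip_width: 0.138
```

Emit:
move_arm(targets=[[[0.0,0.08,0,0,0,0,0],[0.0,0,0,0,0,0,0],[0.0,0,0,0,0,0,0]]])

```text
time_s: 27.15
eef_pos: [534.2, 16.1, 68.0]
ee_rot: [0.703, -0.082, 0.702, 0.082]
force: [-0.0, -0.6, -0.2]
grip_width: 0.138
```

```bash
python3 plan.py s 1 25;  python3 - <<'E'
from h import *
im=ctrl.capture("wrist"); cv2.imwrite("pics/w13.png",im[:,:,::-1])
E
```

```text
t 27.15 pos [534.16  16.13  68.  ] yaw 0.23163837300215903 grip 0.1382464794018922 F [-0.03 -0.57 -0.17] tilt [ 0. -0. -1.]
target 534.8823710904719 16.087828060688025 25.0 0.232
turn-x share -0.00034532834557124507  shift now [ 0.29 -0.    0.  ]  shift after turn [ 0.29 -0.    0.  ]
```

View pics/w13.png

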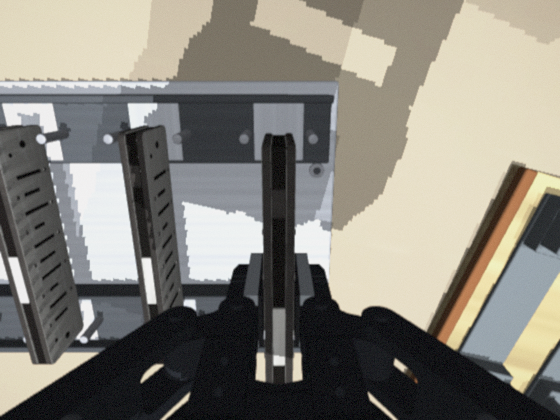

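Pins at columns 244 and 313, comb at 279: centred. Lower.

Emit:
move_arm(targets=[[[0.0,0.1,0,0.004,0,0,0],[0.0,0.1,0,0,0,0,0],[0.0,0.05,0,0,0,0,0],[0.0,0.03,0,0,0,0,0],[0.0,0.006,0,0,0,0,0]]])

```text
time_s: 27.7
eef_pos: [534.6, 16.2, 24.8]
ee_rot: [0.703, -0.082, 0.702, 0.082]
force: [-4.6, 0.6, 11.1]
grip_width: 0.139
```

Emit:
move_arm(targets=[[[0.0,0.004,0,0,0,0,0],[0.0,0,0,0,0,0,0]]])

```text
time_s: 27.9
eef_pos: [534.7, 16.2, 24.9]
ee_rot: [0.703, -0.082, 0.702, 0.082]
force: [-3.1, -0.3, 6.6]
grip_width: 0.14
```

Emit:
move_arm(targets=[[[0.2,0,0,0,0,0,0],[0.35,0,0,0,0,0,0],[0.45,0,0,0,0,0,0],[0.45,0,0,0,0,0,0],[0.45,-0.08,0,0,0,0,0]]])

```text
time_s: 28.4
eef_pos: [533.3, 16.5, 34.7]
ee_rot: [0.701, -0.081, 0.703, 0.082]
force: [-0.2, 0.4, 0.1]
grip_width: 0.447
```

Emit:
move_arm(targets=[[[0.45,-0.15,0,0,0,0,0],[0.45,-0.2,0,0,0,0,0],[0.45,-0.2,0,0,0,0,0],[0.5,-0.2,0,0,0,0,0],[0.5,0,0.2,0,0,0,0]]])

```text
time_s: 28.9
eef_pos: [529.7, 43.7, 152.7]
ee_rot: [0.705, -0.082, 0.7, 0.08]
force: [0.0, 0.7, -0.2]
grip_width: 0.501
```

Emit:
move_arm(targets=[[[0.5,0,0.22,0,0,0,0],[0.5,0,0.22,0,0,0,0],[0.5,0,0.22,0,0,0,0],[0.5,0,0.22,0,0,0,0],[0.5,0,0.22,0,0,0,0]]])

```text
time_s: 29.4
eef_pos: [489.0, 207.4, 148.9]
ee_rot: [0.703, -0.082, 0.702, 0.082]
force: [0.9, -0.0, -0.2]
grip_width: 0.501
```

Emit:
move_arm(targets=[[[0.5,0,0.22,0,0,0,0],[0.5,0,0.22,0,0,0,0],[0.5,0,0.22,0,0,0,0],[0.5,0,0,0,0,0,0],[0.5,0,0,0,0,0,0]]])

```text
time_s: 29.9
eef_pos: [466.5, 302.8, 148.5]
ee_rot: [0.703, -0.082, 0.702, 0.082]
force: [0.2, 0.7, -0.2]
grip_width: 0.502
```

Run:
```python
from h import *
for n in["top","scene"]:
    im=ctrl.capture(n)[:,:,::-1]; cv2.imwrite(f"pics/{n}9.png",im)
    c=im[130:260,270:435] if n=="top" else im[190:330,220:400]
    cv2.imwrite(f"pics/{n}9z.png",cv2.resize(c,None,fx=4.2,fy=4.2,interpolation=cv2.INTER_CUBIC))
print(ctrl.sense()["time_s"])
```

```text
30.0
```

View pics/top9z.png

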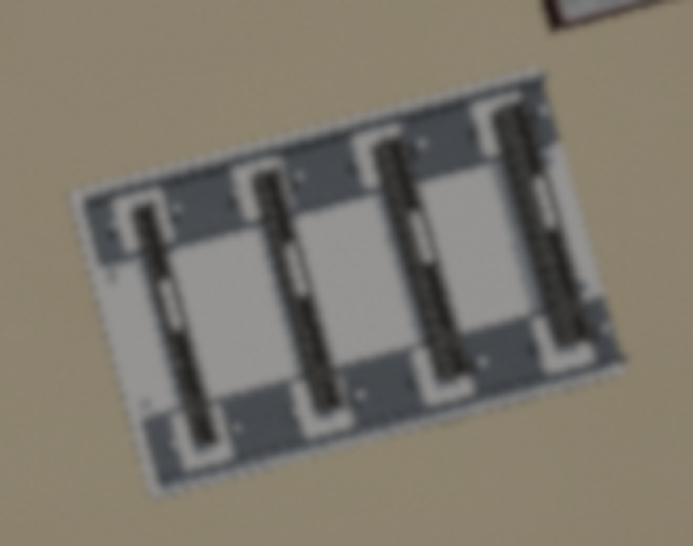

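View pics/scene9z.png

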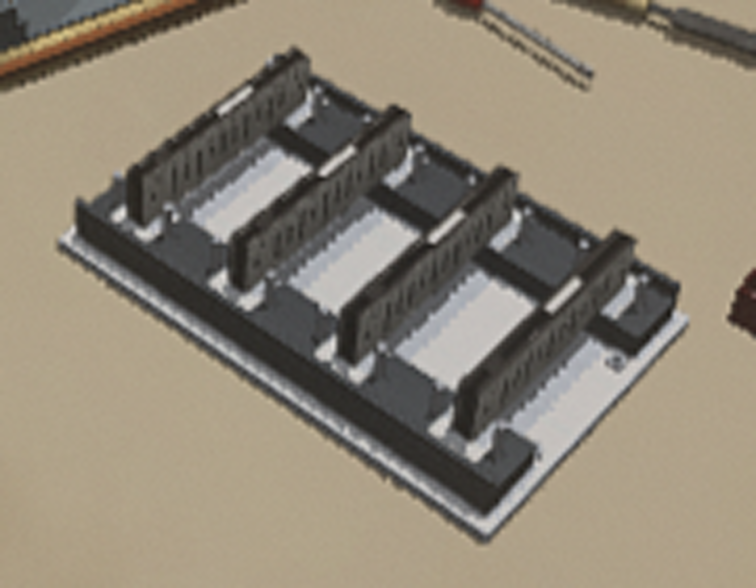

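All four combs stand upright and centred on the bright seats, and the arm is clear. Handing in.

Run:
```python
from rig import ctrl
print(ctrl.finish_job())
```

```text
the job is handed in; nothing more can be done
None
```

I moved all four combs from the saddles to the pin rack in reverse order: leftmost to rightmost slot, second from the left to second from the right, and so on. The job was handed in at about 30 s of the 88 s allowed; no verdict was reported.

- **Setting down:** I lowered each comb until the wrist force showed light contact with the rails (about 4–11 N, with the TCP at about 25 mm). Only then did I open the fingers, so none was dropped.
- **Final pictures:** The top and scene cameras show every comb upright, between its pins and on its bright seats, with the arm well clear.
- **Agreement between cameras:** The top and wrist measurements of the combs and rack agreed to within about 2 mm. Their comb angles differed by at most about 0.03 rad, and their rack angles by less than 0.01 rad.
- **Limits of the check:** No check failed. I judged the final positions by eye from those pictures and did not measure them again.

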